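# Set up the ferrite test cell: clear the bar, set the depth gauge, shut the door

### The arm

A 7-joint arm with a two-finger parallel gripper is mounted at the origin on the work surface. World frame = base frame: x ahead of the robot, y to its left, z up, the work surface at z = 0. Lengths are in mm, angles in rad, forces in N, time in s.
With the tool pointing down it reaches from about 400 to 850 mm from the base axis. Payload 4.5 kg.
Tool frame: the origin (TCP) lies at the centre of the arm's flange, where the gripper is bolted on; the fingertips stand finger_overhang ahead of it and the grasp point (between the pads) lies 147 mm ahead of it (finger_overhang is the distance from the TCP to the fingertips, in mm); z points along the fingers, y is the line along which they close (so a half turn about z gives the same grasp; the last joint's range is limited). The gripper opens to 88 mm and grips with 3 to 60 N. Pads are 18 mm wide; open, the fingers measure 123 mm over their backs; the gripper's body (75 mm by 187 mm) begins 45 mm behind the grasp point.
Start: joints at [-1.097, 0.689, -0.195, 1.565, 0.157, 0.902, -0.215], TCP at [266.08, 565.543, 404.743] pointing down, gripper open.
Joint ranges: [-3.01, 3.01], [-0.46, 2.08], [-1.47, 1.51], [0.13, 2.56], [-1, 4.14], [0.04, 2.09], [-2.66, 2.66]. Speed limits (rad/s): [2.57, 2.57, 3.14, 3.14, 3.14, 3.14, 3.14].

### API

Orientations are given as [roll, pitch, yaw] about the fixed x, y, z axes, in that order (R = Rz(yaw) Ry(pitch) Rx(roll)).
In Python, from plant import get_state, read_camera, camera_params, hand_in, look_for, finger_overhang gives the robot as it stands.
- The arm moves only by the tool send_rows, never from a script. Its argument "moves" is a list of rows, each a list of 4 numbers: the shift along the tool's x, y, z in mm, then the turn about the tool's z in rad. A call has exactly 5 rows; each row is the pose to reach, as a shift and turn from the pose commanded when the call began, along the tool's axes at that moment; what a row does not reach only later rows make up. A row lasts 1/8 s, in which the tool goes at most 62.5 mm and 10.7 degrees, less where a joint would pass 70% of its speed; a pose out of reach is approached as far as the arm can. A call with a gripper value outside its range is refused whole. "claw" is the opening in per cent of the stroke, from 0 (shut) to 100 (fully open), set as the call begins (left out, the last holds). The fingers move at their own pace and stop on an object; "force" is the grip in N (left out, the last holds). Time passes only in rows, so rows that repeat a pose let the fingers close, or fill a call up. It gives the time, the measured TCP pose, the force, the opening and the grip force at its end, in the units of the state.
- get_state(): the state, without advancing time (a new reading comes with each control period).
- read_camera(name): name is "scene" or "top" or "wrist"; returns the picture (420x560x3 uint8, red, green, blue); there is no depth.
- camera_params(name): a dict with "vertical_fov" (degrees; the focal length in pixels is half the picture's height over the tangent of half this angle, whatever the lens; pixels are square), "cx", "cy" (the principal point, pixels), "R" (3x3) and "t" (3): a world point X has camera coordinates R X + t. Camera axes: x right, y down, z forward; pixel columns grow to the right and rows downward; lengths in mm; the calibration is good to about 2 mm. The wrist camera is an equidistant fisheye: a pixel r from the principal point sees the ray r / f radians off the axis. A picture is of the moment at which its call begins: read the wrist's pose just before it. camera_params takes no time and is no camera call; for the wrist camera it gives the pose at the moment of the call.
- hand_in(): hands the job in; it is judged then, once.
Trained networks look in the newest picture that a camera, given by its name, has taken for a name from the list of things; names that differ only in an ending like _2 or _b are one class to them, and where a whole thing is asked for, a point or a joint stands for the part that bears it (a point fixed in the world has none). Each returns a list of dicts, best first, with "score" (0 to 1); they miss things now and then, are a little off and sometimes report something else, mostly with a low value. They report only what shows in the picture. A call takes as long as a camera call. They do not tell look-alikes from the thing itself.
- look_for(camera, label): "centre" ([x, y, z] in mm, in world coordinates, good to about 4 mm: the middle of the surface that is visible of it).
The state is a dict: "time_s": time; "qpos": joint angles; "joint_vel": joint speeds; "joint_efforts": joint torques, N m; "tool_pos": TCP position; "tcp_rot": TCP orientation; "contact_force": force on the tool from outside, world axes, zero at the start; "moment": the same for the moment, N m; "grip_width": finger opening in mm; "grip_force": force on a finger pad.
Only numpy, scipy, OpenCV 4.12 (cv2) and the standard library are available. Lean on these libraries where they do the work, as an engineer would, in place of code of your own. Each camera call takes 0.05 s, during which the arm holds its last target. There are 200 camera calls.

### The job

Set up the test cell on the bench: slide every black ferrite block off the open end of the horizontal bar and lay them all flat on the floor of the cell's bay. Then lower the depth gauge until its probe touches the bottom of the well and, with the probe still on the bottom, lock the slide by pressing its lever down flat. Last, push the bay's door shut until it stays shut on its catch, with the blocks inside, and leave the other things on the bench where they are.

Things in the scene. Friction and masses are not known exactly. Their poses are not given: they have to be found in the camera images.
- ferrite0_mid (a point): centre of a black ferrite block, 32 mm long (its x, along the through hole) and 30 x 30 mm across (y, z), about 80 g, with a 14 mm square hole right through its length. One of up to four alike (3 or 4 are present; absent ones read None). At the start it hangs on the bar, threaded through its hole (bar 8 mm thick, so the hole has 6 mm of play).
- ferrite1_mid (a point): centre of a black ferrite block, 32 mm long (its x, along the through hole) and 30 x 30 mm across (y, z), about 80 g, with a 14 mm square hole right through its length. One of up to four alike (3 or 4 are present; absent ones read None). At the start it hangs on the bar, threaded through its hole (bar 8 mm thick, so the hole has 6 mm of play).
- ferrite2_mid (a point): centre of a black ferrite block, 32 mm long (its x, along the through hole) and 30 x 30 mm across (y, z), about 80 g, with a 14 mm square hole right through its length. One of up to four alike (3 or 4 are present; absent ones read None). At the start it hangs on the bar, threaded through its hole (bar 8 mm thick, so the hole has 6 mm of play).
- ferrite3_mid (a point): centre of a black ferrite block, 32 mm long (its x, along the through hole) and 30 x 30 mm across (y, z), about 80 g, with a 14 mm square hole right through its length. One of up to four alike (3 or 4 are present; absent ones read None). At the start it hangs on the bar, threaded through its hole (bar 8 mm thick, so the hole has 6 mm of play).
- bar_tip (a point): the open end of the steel bar, on its axis, 110 mm above the table. The bar is a fixed horizontal rod, 8 mm in diameter and 170 mm long; it runs from this point along +x of this point to a 22 mm square post (top 122 mm above the table, its axis 178 mm from the open end), which holds its other end. The blocks come off only over the open end, towards -x of this point.
- bay (a point): centre of the floor of the bay, 12 mm above the table. The bay is the open-topped aluminium compartment of the test cell, 170 mm along its x by 116 mm along its y inside; three walls stand 43 mm above its floor (6 mm thick, at -x, +x and -y), and the fourth side, +y, is the door. The axes of this point are those of the whole fixed cell. Blocks must lie inside, on the floor, side by side, clear of the door.
- door (a joint): angle of the bay's door, rad: 0 is shut, about 1.1 to 1.5 at the start. An upright grey panel 176 mm long, 43 mm high (17 to 60 mm above the table) and 8 mm thick. A weak spring (up to 1.2 N at the free edge) swings it back open unless it is pushed right home past a ball catch (about 3 N more at the free edge); past it the catch draws it to 0 and holds it.
- door_hinge (a point): on the door's upright hinge axis, half-way up the door (39 mm above the table). It turns with the door: the door runs from here along +x of this point, and +y of this point is its outer face, the side to push on (push towards -y). The shut door lies along the cell's x; it opens outwards by turning counterclockwise seen from above.
- door_edge (a point): on the door's outer face, half-way up, 170 mm from the hinge and 6 mm from the free edge; turns with the door.
- gauge (a joint): how far the slide of the depth gauge has been lowered, m: 0 at the top of its travel, 0.066 at most. It slides straight down on the column of the cell; its own friction (4 N against its 1.5 N weight) lets it stay where it is left.
- gauge_grip (a point): the place to grip the slide of the depth gauge: an upright black block 22 x 22 mm (sides along the cell's x and y) and 40 mm high, of which this point is on the axis, 16 mm below its top. Below it is the grey slide body (24 mm along x, its top 24 mm below this point), which reaches 72 mm to the cell's -y, where it rides on a 14 mm square column whose top stands 150 mm above the table.
- probe_tip (a point): the lower end of the probe, a steel pin of 8 mm diameter with a round end, 104 mm straight below gauge_grip. It moves with the slide and is over the middle of the well.
- well (a point): centre of the mouth of the gauge well, 55 mm above the table: an upright square steel tube, 40 mm inside and 52 mm outside, beside the bay on the base plate of the cell.
- floor_top (a point): middle of the top face of the well's bottom, a dark steel plate. Its height differs from start to start (18 to 40 mm above the table): find it by touch.
- lock (a joint): angle of the gauge's lock lever, rad: 0 raised (unlocked) to 0.6 pressed down flat (locked). A steel lever 45 mm long, 12 mm wide and 6 mm thick on the cell's -x side of the slide body; raised, it points up and towards the cell's -x. About 1 N pressed down on its end moves it, and it stays where it is left.
- lock_tip (a point): on the lever's middle line, 40 mm from its pivot. The pivot is 16 mm to the cell's -x of the probe's axis and 66 mm above the probe tip, and moves with the slide; flat, the lever points along the cell's -x.
- driver_grip (a point): bystander: a screwdriver lying on the bench, at its handle.
- adapter_a: bystander: a small brass adapter, 18 mm across, 26 mm high, standing.
- adapter_b: bystander: a small brass adapter, 22 mm across, 30 mm high, standing.
- case_white: bystander: a white plastic case, 75 x 50 x 22 mm.
- spool: bystander: a grey spool, 52 mm across, 35 mm high, standing.
- meter: bystander: a hand multimeter lying on its back, 150 x 80 x 35 mm.
There are look-alikes about, which are no part of the job. Leave any green or white look-alike of the part that bears ferrite0_mid alone.

How it is judged:
By the outcome, as a careful person would: the job done as asked, in the order asked, and still so for the second after the job is handed in, with the robot touching nothing.
Of ferrite0, ferrite1, ferrite2, ferrite3 only 3 to 4 are there at a start; the rules pass over those that are not, and their reading is None.
At some moment in a run one of ferrite0, ferrite1, ferrite2, ferrite3 may be knocked a few centimetres aside while the robot is not near it.
Once in a run the grip may slacken for a moment while it holds something.
It also fails if it takes over 210 s, if anything falls off the work surface, if the arm or the gripper's body presses on something with over 40 N, if the wrist force passes 120 N, or if a joint passes its speed limit or range.

## Working session

There is one attempt and no reset: what is moved stays moved. The work goes in short steps, Python scripts to look and compute and a tool call to move; the robot and the scene stay as the last step left them, time stands still between calls to the robot, and variables do not carry over. Pictures are saved under pics/ and viewed, at most 14 in all, crops included, and the job is handed in when it is done.

Besides the shell and the picture viewer there is one more tool, called after "Request:" as name(argument=value, ...) on one line, values as JSON. send_rows: Moves the arm, as the interface text tells. Its arguments: {"type":"object","properties":{"moves":{"type":"array"},"claw":{"type":"number"},"force":{"type":"number"}},"required":["moves"]}

```bash
mkdir -p pics; ls; python3 - <<'E'
from plant import *
import cv2
s=get_state();print(s['tool_pos'],s['tcp_rot'],s['grip_width'],finger_overhang() if callable(finger_overhang) else finger_overhang)
for n in ['scene','top']:
    cv2.imwrite(f'pics/{n}0.png',cv2.resize(read_camera(n),(784,588),interpolation=cv2.INTER_CUBIC)[:,:,::-1]); p=camera_params(n);print(n,p)
for l in ['ferrite0_mid','door','gauge_grip','lock','well','meter','spool','case_white','driver_grip','adapter_a','bay']:
    try:
        for c in ['top','scene']: print(l,c,[(round(d['score'],2),[round(v) for v in d['centre']]) for d in look_for(c,l)])
    except Exception as e: print(l,e)
E
```

```text
pics
[265.99559085 565.19897164 403.93282511] [-3.13977438e+00  1.47588305e-04  2.70185854e+00] 88.48022914337042 166.0
scene {'vertical_fov': 46.19670392468916, 'cx': 282.64351152518884, 'cy': 210.9403755838481, 'R': array([[-0.17163261,  0.98499679, -0.0179882 ],
       [ 0.7692925 ,  0.12259598, -0.62702414],
       [-0.61541148, -0.12145598, -0.77879211]]), 't': array([ 100.07505693, -377.25284901, 1674.66505514])}
top {'vertical_fov': 56.77805051854906, 'cx': 277.5983197829671, 'cy': 207.78911252667305, 'R': array([[ 0.00859809, -0.99991009,  0.01029039],
       [-0.99231188, -0.00980243, -0.12337361],
       [ 0.12346339, -0.0091505 , -0.99230694]]), 't': array([  20.50272221,  612.90653525, 1143.80280525])}
ferrite0_mid top [(0.58, [545, 175, 28]), (0.55, [412, 148, 27]), (0.48, [590, 252, 120])]
ferrite0_mid scene [(0.77, [418, 146, 28]), (0.65, [746, 258, 26]), (0.56, [589, 254, 121]), (0.55, [639, 162, 33]), (0.5, [554, 174, 30])]
door top [(0.74, [513, 39, 59])]
door scene [(0.65, [517, 40, 45])]
gauge_grip top [(0.64, [511, 37, 60]), (0.57, [556, -260, 145])]
gauge_grip scene [(0.61, [568, -259, 154])]
lock top [(0.53, [527, -250, 152])]
lock scene [(0.37, [526, -247, 153])]
well top [(0.75, [562, -176, 11])]
well scene [(0.93, [566, -168, 16]), (0.52, [473, 246, 120])]
meter top [(0.58, [651, 446, 33])]
meter scene [(0.82, [651, 434, 32])]
spool top []
spool scene [(0.97, [762, -12, 35])]
case_white top [(0.69, [443, -372, 25]), (0.27, [471, 247, 122])]
case_white scene []
driver_grip top []
driver_grip scene [(0.82, [495, 370, 24]), (0.69, [763, -13, 39])]
adapter_a top [(0.43, [769, 149, 15])]
adapter_a scene [(0.66, [780, 149, 16])]
bay top [(0.92, [565, -178, 10]), (0.26, [483, 373, 16])]
bay scene [(0.66, [571, -171, 12])]
```

View pics/scene0.png

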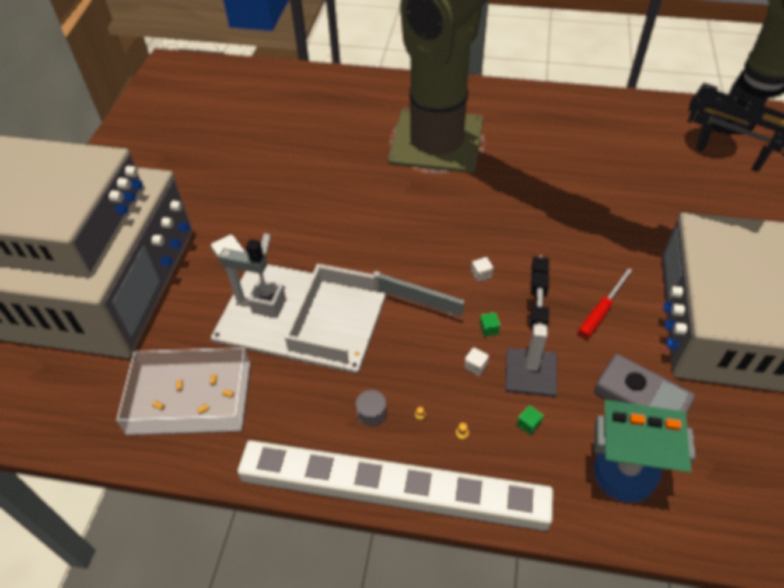

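View pics/top0.png

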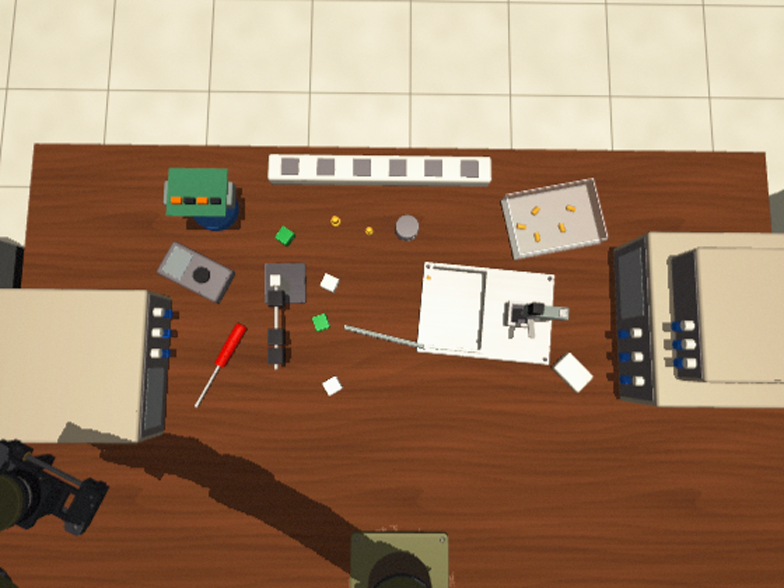

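The scene shows the bar with black blocks at about (540,270) and (538,318) in the scene picture and (277,295)/(277,345) in the top one. The white cell base is at about (420..553, 262..363) in the top picture, the open door runs from (425,347) to (345,326), and the gauge is at about (525,310). Green and white look-alike cubes lie on the table. I'll enlarge the bar and the cell.

```bash
cat > h.py <<'E'
from plant import *
import numpy as np, cv2
def f(n): return 210/np.tan(np.radians(camera_params(n)['vertical_fov'])/2)
def ray(n,u,v,P=None):
    p=P or camera_params(n); F=210/np.tan(np.radians(p['vertical_fov'])/2)
    a,b=(u-p['cx']),(v-p['cy'])
    if n=='wrist':
        r=np.hypot(a,b); th=r/F; k=np.sin(th)/max(r,1e-9); d=np.array([a*k,b*k,np.cos(th)])
    else: d=np.array([a/F,b/F,1.])
    return -p['R'].T@p['t'], p['R'].T@d
def at(n,u,v,z,P=None):
    c,d=ray(n,u,v,P); return (c+d*(z-c[2])/d[2]).round(1)
def px(n,X,P=None):
    p=P or camera_params(n); F=210/np.tan(np.radians(p['vertical_fov'])/2)
    c=p['R']@np.array(X,float)+p['t']
    if n=='wrist':
        r=np.hypot(c[0],c[1]); th=np.arctan2(r,c[2]); return (p['cx']+c[0]/r*th*F,p['cy']+c[1]/r*th*F)
    return (p['cx']+F*c[0]/c[2],p['cy']+F*c[1]/c[2])
def st():
    s=get_state(); print(round(s['time_s'],2),s['tool_pos'].round(1),s['tcp_rot'].round(3),s['contact_force'].round(1),round(s['grip_width'],1),round(s['grip_force'],1)); return s
def mv(x,y,z):  # shift in tool axes to bring the GRASP point to x,y,z (tool down)
    from scipy.spatial.transform import Rotation as R
    s=get_state(); M=R.from_euler('xyz',s['tcp_rot']).as_matrix()
    print('shift',(M.T@(np.array([x,y,z+147.])-s['tool_pos'])).round(1),'tooly yaw',round(float(np.arctan2(M[1,1],M[0,1])),3))
E
python3 - <<'E'
from h import *
a=read_camera('top');b=read_camera('scene')
A=cv2.resize(a[180:270,180:240],None,fx=6,fy=6,interpolation=cv2.INTER_CUBIC)
B=cv2.resize(b[175:285,355:405],None,fx=5,fy=5,interpolation=cv2.INTER_CUBIC)
o=np.zeros((560,620,3),np.uint8);o[:A.shape[0],:A.shape[1]]=A;o[:B.shape[0],365:365+B.shape[1]]=B
cv2.imwrite('pics/bar.png',o[:,:,::-1])
A=cv2.resize(a[180:265,240:400],None,fx=4.9,fy=4.9,interpolation=cv2.INTER_CUBIC)
cv2.imwrite('pics/cell.png',A[:,:,::-1])
E
```

```text
(no output)
```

View pics/bar.png

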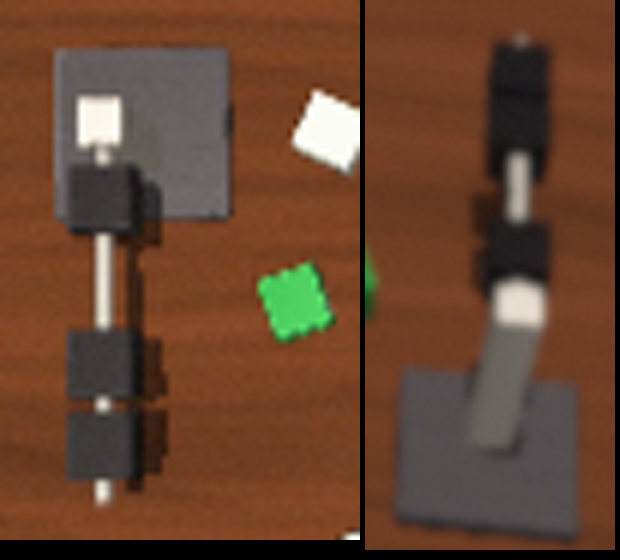

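View pics/cell.png

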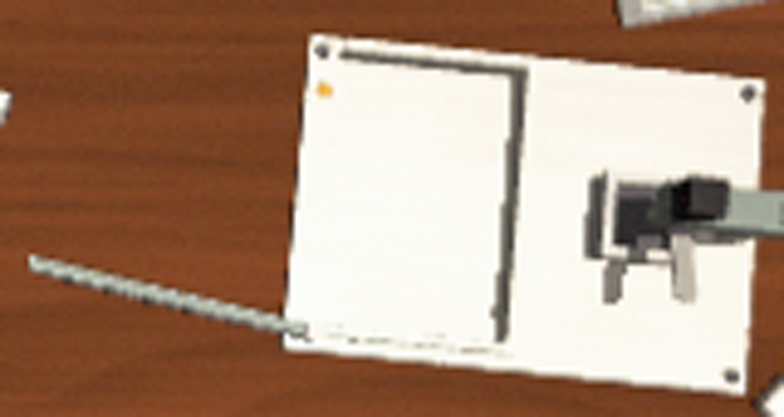

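```bash
python3 - <<'E'
from h import *
T=lambda u,v,z,s,o:print((u,v),z,at('top',u/s+o[0],v/s+o[1],z))
o=(180,180)
print('bar');T(103,503,110,6,o);T(103,150,110,6,o)
print('blocks top');[T(103,v,122,6,o) for v in (480,410,395,327,233,165)]
o=(240,180)
print('base');[T(u,v,12,4.9,o) for u,v in((313,35),(763,78),(745,393),(285,347))]
print('walltop');[T(u,v,55,4.9,o) for u,v in((525,68),(340,50),(515,350))]
print('door');[T(u,v,60,4.9,o) for u,v in((33,260),(303,330))]
print('grip top, lever');T(697,197,166,4.9,o);T(683,297,160,4.9,o);
E
```

```text
bar
(103, 503) 110 [443.5 250.5 110. ]
(103, 150) 110 [609.5 256.2 110. ]
blocks top
(103, 480) 122 [454.3 248.5 122. ]
(103, 410) 122 [486.4 249.6 122. ]
(103, 395) 122 [493.3 249.9 122. ]
(103, 327) 122 [524.8 250.9 122. ]
(103, 233) 122 [568.8 252.4 122. ]
(103, 165) 122 [600.8 253.5 122. ]
base
(313, 35) 12 [681.9 -55.8  12. ]
(763, 78) 12 [ 657.  -343.4   12. ]
(745, 393) 12 [ 457.4 -326.4   12. ]
(285, 347) 12 [483.5 -38.3  12. ]
walltop
(525, 68) 55 [ 654.9 -183.    55. ]
(340, 50) 55 [664.9 -69.1  55. ]
(515, 350) 55 [ 482.3 -174.6   55. ]
door
(33, 260) 60 [533.7 117.   60. ]
(303, 330) 60 [493.1 -46.1  60. ]
grip top, lever
(697, 197) 166 [ 565.7 -256.1  166. ]
(683, 297) 160 [ 510.8 -248.6  160. ]
```

Request:
send_rows(moves=[[-33,-51,0,-0.1],[-66,-102,0,-0.2],[-98,-152,0,-0.3],[-131,-203,0,-0.4],[-164,-254,0,-0.475]], claw=100)

```text
time_s: 1.92
tool_pos: [306.5, 264.1, 404.9]
tcp_rot: [3.141, 0.001, -3.104]
contact_force: [1.0, -0.2, -1.2]
grip_width: 88.3
grip_force: 0.0
```

Request:
send_rows(moves=[[-40,-5,10,0],[-90,-12,30,0],[-140,-18,50,0],[-163,-22,67,0],[-163,-22,67,0]])

```text
time_s: 2.55
tool_pos: [471.2, 248.7, 336.6]
tcp_rot: [-3.141, -0.001, -3.109]
contact_force: [-0.5, 0.2, -0.9]
grip_width: 88.3
grip_force: 0.0
```

```bash
python3 - <<'E'
from h import *
st();p=camera_params('wrist');print('cam',(-p['R'].T@p['t']).round(),p['R'].round(2).tolist(),p['vertical_fov'])
im=read_camera('wrist');cv2.imwrite('pics/w1.png',cv2.resize(im,(784,588))[:,:,::-1])
for X in [(443.5,250,110),(610,256,110),(470,249,92)]: print(X,np.array(px('wrist',X,p))*1.4)
E
```

```text
2.55 [471.2 248.7 336.6] [-3.141e+00 -1.000e-03 -3.109e+00] [-0.5  0.2 -0.9] 88.3 0.0
cam [394. 246. 317.] [[-0.03, 1.0, -0.0], [0.95, 0.03, 0.3], [0.3, 0.01, -0.95]] 65.70646984690485
(443.5, 250, 110) [392.90912872 266.88882917]
(610, 256, 110) [392.71424137 527.41315381]
(470, 249, 92) [388.91521209 308.24787381]
```

View pics/w1.png

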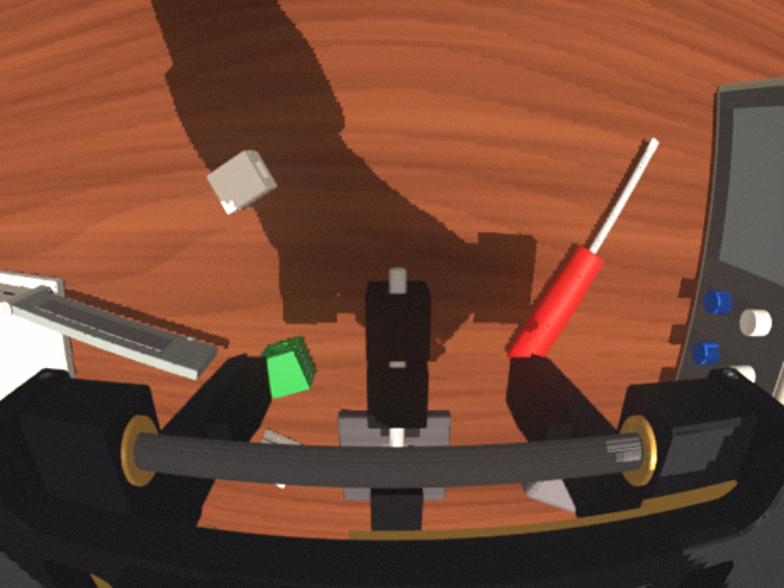

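The wrist view shows the bar tip at (398,270), front block at (398,283–362), and second block behind it. It's lined up to 3 mm. Descending to grip the front one.

Request:
send_rows(moves=[[2,3,25,0],[2,3,50,0],[2,3,70,0],[2,3,75,0],[2,3,75,0]], claw=80)

```text
time_s: 3.22
tool_pos: [467.3, 253.1, 263.5]
tcp_rot: [3.141, 0.0, -3.105]
contact_force: [0.3, 0.5, -0.6]
grip_width: 70.4
grip_force: 0.0
```

Request:
send_rows(moves=[[0,0,0,0],[0,0,0,0],[0,0,0,0],[0,0,0,0],[0,0,0,0]], claw=20, force=25)

```text
time_s: 3.85
tool_pos: [468.0, 252.6, 262.8]
tcp_rot: [3.141, 0.0, -3.106]
contact_force: [0.5, 0.2, 0.2]
grip_width: 29.7
grip_force: 25.0
```

Request:
send_rows(moves=[[0,0,-3,0],[10,0,-3,0],[30,0,-3,0],[55,0,-3,0],[70,0,-3,0]], claw=20)

```text
time_s: 4.47
tool_pos: [396.0, 250.0, 265.8]
tcp_rot: [-3.141, -0.002, -3.105]
contact_force: [0.0, 0.2, -0.1]
grip_width: 29.9
grip_force: 25.0
```

Request:
send_rows(moves=[[5,0,0,0],[5,0,-20,0],[5,0,-50,0],[5,0,-50,0],[5,0,-50,0]])

```text
time_s: 5.1
tool_pos: [393.0, 249.7, 315.3]
tcp_rot: [-3.141, -0.0, -3.107]
contact_force: [-0.4, -0.1, -0.7]
grip_width: 29.7
grip_force: 25.0
```

```bash
python3 - <<'E'
from h import *
st();p=camera_params('wrist')
im=read_camera('wrist');cv2.imwrite('pics/w2.png',im[:,:,::-1])
for c in ('wrist','top'):print([(round(d['score'],2),[round(v) for v in d['centre']]) for d in look_for(c,'ferrite0_mid')])
E
```

```text
5.1 [393.  249.7 315.3] [-3.141 -0.    -3.107] [-0.4 -0.1 -0.7] 29.7 25.0
[]
[(0.54, [634, 154, 28]), (0.48, [588, 255, 120]), (0.46, [410, 146, 28])]
```

View pics/w2.png

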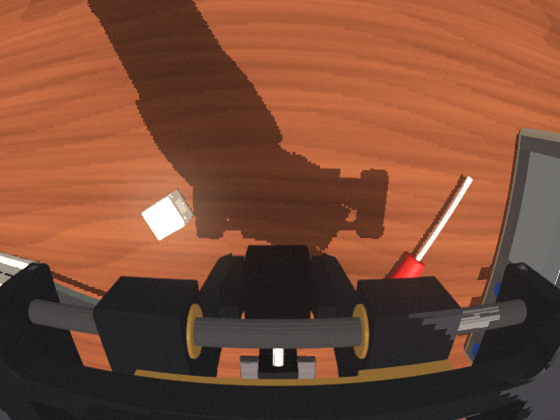

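Request:
send_rows(moves=[[-24,-52,-10,0.02],[-49,-104,-20,0.05],[-73,-156,-20,0.08],[-98,-208,-20,0.1],[-120,-258,-20,0.12]])

```text
time_s: 5.88
tool_pos: [522.6, -5.6, 334.9]
tcp_rot: [3.142, -0.001, 3.056]
contact_force: [1.2, 1.2, -0.7]
grip_width: 30.0
grip_force: 25.0
```

Request:
send_rows(moves=[[-20,-30,0,0],[-36,-70,0,0],[-43,-98,0,0],[-43,-98,0,0],[-43,-98,0,0]])

```text
time_s: 6.5
tool_pos: [556.3, -103.7, 335.1]
tcp_rot: [3.14, -0.001, 3.058]
contact_force: [-0.2, 0.3, -0.4]
grip_width: 30.0
grip_force: 25.0
```

```bash
python3 - <<'E'
from h import *
st();p=camera_params('wrist');np.save('p3.npy',p,allow_pickle=True)
im=read_camera('wrist');cv2.imwrite('pics/w3.png',cv2.resize(im,(784,588),interpolation=cv2.INTER_CUBIC)[:,:,::-1])
E
```

```text
6.5 [ 556.3 -103.7  335.1] [ 3.140e+00 -1.000e-03  3.058e+00] [-0.2  0.3 -0.4] 30.0 25.0
```

View pics/w3.png

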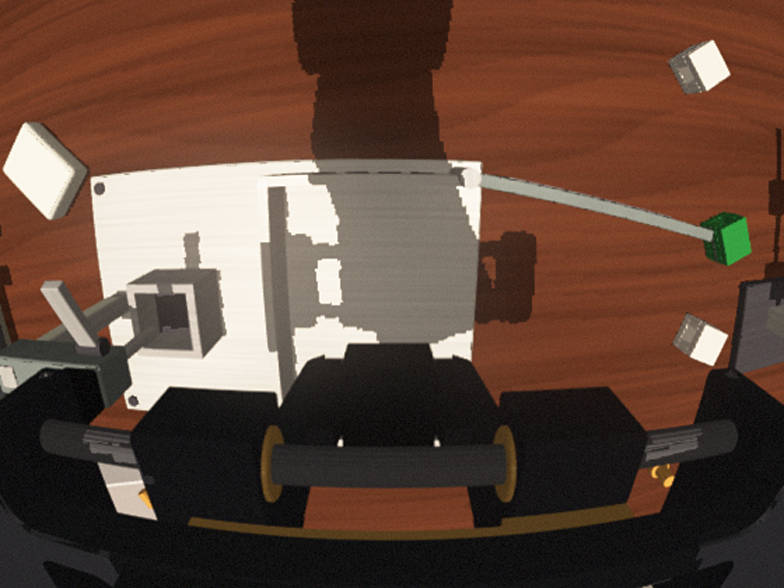

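```bash
python3 - <<'E'
from h import *
p=np.load('p3.npy',allow_pickle=True).item()
W=lambda n,u,v,z:print(n,at('wrist',u/1.4,v/1.4,z,p))
W('hinge',470,178,60);W('doorfree top',712,236,60)
W('-x-y outer wall corner top',261,179,55);W('-x wall top at door',458,170,55)
W('inner floor corner -y/-x',288,187,12);W('-y inner floor far',290,340,12)
W('-y wall top outer far',270,395,55)
for u,v in((92,180),(480,163),(126,408)):W('base',u,v,12)
for u,v in((128,287),(215,272),(208,356),(133,345)):W('well outer',u,v,55)
for u,v in((137,295),(187,290),(192,344),(140,346)):W('well inner',u,v,55)
E
```

```text
hinge [492.5 -51.7  60. ]
doorfree top [533.4 120.9  60. ]
-x-y outer wall corner top [ 482.3 -171.    55. ]
-x wall top at door [487.8 -57.5  55. ]
inner floor corner -y/-x [ 490.5 -165.1   12. ]
-y inner floor far [ 600.1 -178.9   12. ]
-y wall top outer far [ 621.8 -187.9   55. ]
base [ 460.8 -322.6   12. ]
base [485.2 -35.8  12. ]
base [ 656.1 -343.6   12. ]
well outer [ 538.4 -276.2   55. ]
well outer [ 534.8 -208.9   55. ]
well outer [ 590.8 -226.1   55. ]
well outer [ 580.  -284.1   55. ]
well inner [ 544.5 -270.2   55. ]
well inner [ 544.5 -230.9   55. ]
well inner [ 581.6 -236.    55. ]
well inner [ 581.  -278.3   55. ]
```

The view shows the bay's inner corner at (288,187), the hinge at (470,178), the well mouth at (165,318) and the lever tip at (55,290). I'm placing the first block at the far (+x) end of the bay.

Request:
send_rows(moves=[[-40,-8,0,0.01],[-74,-16,20,0.02],[-74,-16,70,0.02],[-74,-16,115,0.02],[-74,-16,135,0.02]])

```text
time_s: 7.18
tool_pos: [627.9, -125.2, 198.2]
tcp_rot: [3.141, -0.004, 3.04]
contact_force: [-0.1, 0.2, -0.9]
grip_width: 29.8
grip_force: 25.0
```

Request:
send_rows(moves=[[0,0,6,0],[0,0,11,0],[0,0,15,0],[0,0,15,0],[0,0,15,0]])

```text
time_s: 7.8
tool_pos: [629.1, -127.3, 186.3]
tcp_rot: [3.142, 0.001, 3.037]
contact_force: [-0.3, -0.2, -1.2]
grip_width: 30.0
grip_force: 25.0
```

Request:
send_rows(moves=[[0,0,1,0],[0,0,2,0],[0,0,3,0],[0,0,3,0],[0,0,3,0]])

```text
time_s: 8.43
tool_pos: [628.9, -127.2, 182.9]
tcp_rot: [3.142, 0.0, 3.037]
contact_force: [0.4, -0.5, 2.7]
grip_width: 29.9
grip_force: 25.0
```

Request:
send_rows(moves=[[0,0,0,0],[0,0,0,0],[0,0,0,0],[0,0,-10,0],[0,0,-40,0]], claw=55)

```text
time_s: 9.05
tool_pos: [628.3, -127.1, 222.3]
tcp_rot: [3.142, -0.003, 3.037]
contact_force: [-0.3, 0.3, 0.6]
grip_width: 48.3
grip_force: 0.0
```

Request:
send_rows(moves=[[0,10,-50,0],[20,60,-60,0],[44,120,-60,-0.04],[68,180,-60,-0.09],[92,240,-60,-0.13]])

```text
time_s: 9.68
tool_pos: [563.7, 116.8, 283.6]
tcp_rot: [3.141, 0.001, -3.115]
contact_force: [0.4, -0.0, -0.5]
grip_width: 48.4
grip_force: 0.0
```

```bash
python3 - <<'E'
from h import *
st(); im=read_camera('top');b=read_camera('scene')
A=cv2.resize(im[180:265,160:320],None,fx=4.9,fy=4.9,interpolation=cv2.INTER_CUBIC)
cv2.imwrite('pics/t2.png',A[:,:,::-1])
mv(507,252.5,175)
E
```

```text
9.68 [563.7 116.8 283.6] [ 3.141e+00  1.000e-03 -3.115e+00] [ 0.4 -0.  -0.5] 48.4 0.0
shift [ 49.7 130.1 -36.8] tooly yaw 1.61
```

View pics/t2.png

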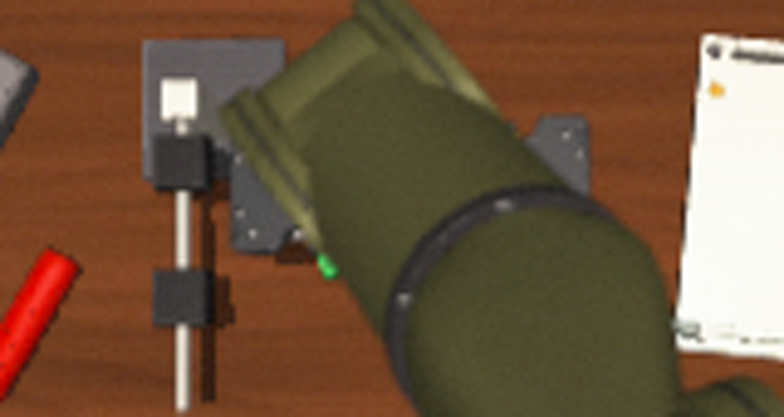

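Request:
send_rows(moves=[[12,30,-37,0],[24,70,-37,0],[36,110,-37,0],[47,131,-37,0.005],[47,131,-37,0.005]], claw=75)

```text
time_s: 10.4
tool_pos: [513.0, 246.7, 320.4]
tcp_rot: [3.14, 0.0, -3.117]
contact_force: [0.2, -0.8, -0.7]
grip_width: 66.1
grip_force: 0.0
```

Request:
send_rows(moves=[[0,0,20,0],[0,0,40,0],[0,0,53,0],[0,0,57,0],[0,0,57,0]])

```text
time_s: 11.02
tool_pos: [514.3, 244.4, 262.9]
tcp_rot: [-3.142, 0.0, -3.122]
contact_force: [0.2, -0.0, -0.1]
grip_width: 66.3
grip_force: 0.0
```

```bash
python3 - <<'E'
from h import *
st();mv(509,253.5,116)
E
```

```text
11.03 [514.3 244.4 262.9] [-3.142  0.    -3.122] [ 0.2 -0.  -0.1] 66.3 0.0
shift [ 5.1  9.2 -0.1] tooly yaw 1.59
```

Request:
send_rows(moves=[[2,4,0,-0.01],[5,9,0,-0.015],[5,9,0,-0.015],[5,9,0,-0.015],[5,9,0,-0.015]])

```text
time_s: 11.65
tool_pos: [508.9, 253.5, 262.7]
tcp_rot: [-3.141, 0.0, -3.107]
contact_force: [-0.2, 0.0, 0.8]
grip_width: 65.7
grip_force: 0.0
```

Request:
send_rows(moves=[[0,0,0,0],[0,0,0,0],[0,0,0,0],[0,0,0,0],[0,0,0,0]], claw=20, force=25)

```text
time_s: 12.28
tool_pos: [508.8, 253.7, 262.7]
tcp_rot: [3.142, 0.0, -3.106]
contact_force: [0.8, -0.3, -0.0]
grip_width: 29.7
grip_force: 25.0
```

Request:
send_rows(moves=[[0,0,-3,0],[20,0,-3,0],[50,0,-3,0],[80,0,-3,0],[100,0,-3,0]])

```text
time_s: 12.9
tool_pos: [407.5, 250.2, 266.0]
tcp_rot: [3.142, -0.001, -3.105]
contact_force: [0.2, -0.6, -0.3]
grip_width: 29.4
grip_force: 25.0
```

Request:
send_rows(moves=[[3,0,-20,0],[3,0,-60,0],[-10,-50,-65,0.03],[-32,-105,-65,0.06],[-55,-160,-65,0.1]])

```text
time_s: 13.52
tool_pos: [470.0, 90.8, 331.2]
tcp_rot: [3.141, 0.001, 3.077]
contact_force: [-0.3, 0.8, -1.0]
grip_width: 29.4
grip_force: 25.0
```

```bash
python3 - <<'E'
from h import *
st();mv(580,-121,188)
E
```

```text
13.53 [470.   90.8 331.2] [3.141e+00 1.000e-03 3.077e+00] [-0.3  0.8 -1. ] 29.4 25.0
shift [-123.5 -204.2   -3.8] tooly yaw 1.506
```

Request:
send_rows(moves=[[-30,-50,0,0.02],[-60,-100,0,0.037],[-95,-150,0,0.037],[-122,-203,0,0.037],[-122,-203,0,0.037]])

```text
time_s: 14.15
tool_pos: [578.6, -124.9, 330.2]
tcp_rot: [-3.138, 0.001, 3.029]
contact_force: [-1.0, 0.4, -1.1]
grip_width: 29.9
grip_force: 25.0
```

```bash
python3 - <<'E'
from h import *
st();mv(580,-121,188);p=camera_params('wrist')
im=read_camera('wrist');cv2.imwrite('pics/w4.png',im[:,:,::-1])
print(px('wrist',(628,-127,42),p))
E
```

```text
14.15 [ 578.6 -124.9  330.2] [-3.138e+00  1.000e-03  3.029e+00] [-1.   0.4 -1.1] 29.9 25.0
shift [-0.9  4.  -4.8] tooly yaw 1.459
(np.float64(282.0360349764938), np.float64(256.59595898569665))
```

View pics/w4.png

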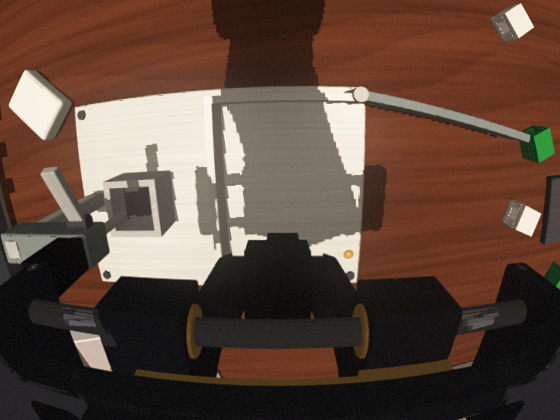

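The bay slot below is clear and the block is held at (285,250). Lowering it.

Request:
send_rows(moves=[[0,3,30,0],[0,3,75,0],[0,3,115,0],[0,3,135,0],[0,3,140,0]])

```text
time_s: 14.82
tool_pos: [578.1, -114.1, 190.1]
tcp_rot: [3.141, -0.001, 3.041]
contact_force: [-0.2, 0.2, -0.0]
grip_width: 29.5
grip_force: 25.0
```

Request:
send_rows(moves=[[0,0,3,0],[0,0,5,0],[0,0,7,0],[0,0,8,0],[0,0,8,0]])

```text
time_s: 15.45
tool_pos: [578.3, -115.4, 182.8]
tcp_rot: [3.142, 0.0, 3.04]
contact_force: [0.2, -1.0, -0.8]
grip_width: 29.4
grip_force: 25.0
```

Request:
send_rows(moves=[[0,0,0,0],[0,0,0,0],[0,0,0,0],[0,0,-10,0],[0,0,-40,0]], claw=55)

```text
time_s: 16.08
tool_pos: [577.8, -115.2, 222.5]
tcp_rot: [-3.142, -0.003, 3.04]
contact_force: [0.3, -0.5, -0.1]
grip_width: 48.4
grip_force: 0.0
```

Request:
send_rows(moves=[[0,5,-50,0],[0,50,-95,0],[0,110,-95,-0.04],[0,170,-95,-0.09],[0,230,-95,-0.145]])

```text
time_s: 16.7
tool_pos: [601.7, 115.2, 318.8]
tcp_rot: [3.142, 0.001, -3.097]
contact_force: [1.8, 0.4, 0.3]
grip_width: 48.5
grip_force: 0.0
```

```bash
python3 - <<'E'
from h import *
st();mv(585,256,175); im=read_camera('top')
A=cv2.resize(im[180:265,160:320],None,fx=4.9,fy=4.9,interpolation=cv2.INTER_CUBIC)
cv2.imwrite('pics/t3.png',A[:,:,::-1])
print([(round(d['score'],2),[round(v) for v in d['centre']]) for d in look_for('top','ferrite0_mid')])
E
```

```text
16.7 [601.7 115.2 318.8] [ 3.142e+00  1.000e-03 -3.097e+00] [1.8 0.4 0.3] 48.5 0.0
shift [ 10.4 141.4  -3.2] tooly yaw 1.616
[(0.63, [531, -250, 152]), (0.58, [555, 254, 117])]
```

View pics/t3.png

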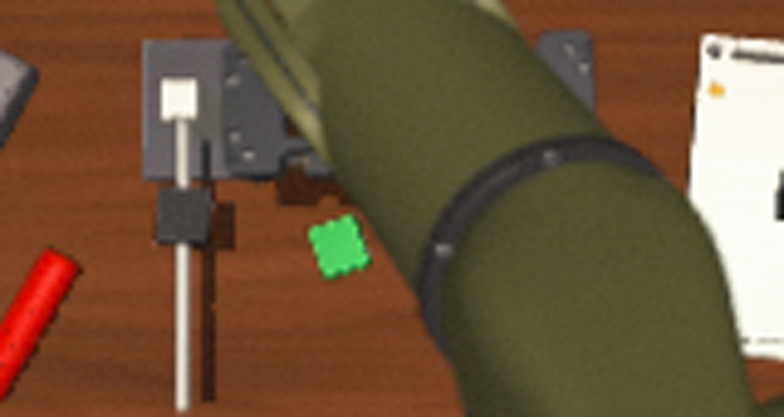

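The third block has been knocked along the bar; its centre is now at (184,216) in the crop, x about 555. Going for it there.

Request:
send_rows(moves=[[10,35,0,0],[20,70,0,0],[32,110,0,0.01],[40,142,0,0.01],[40,142,0,0.01]], claw=75)

```text
time_s: 17.42
tool_pos: [554.2, 256.7, 318.5]
tcp_rot: [3.139, 0.0, -3.103]
contact_force: [0.1, -0.2, 0.2]
grip_width: 65.9
grip_force: 0.0
```

```bash
python3 - <<'E'
from h import *
st();mv(555,255.5,116)
E
```

```text
17.43 [554.2 256.7 318.5] [ 3.139  0.    -3.103] [ 0.1 -0.2  0.2] 65.9 0.0
shift [-0.7 -1.3 55.5] tooly yaw 1.609
```

Request:
send_rows(moves=[[0,-1,20,0],[0,-1,40,0],[0,-1,52,0],[0,-1,55,0],[0,-1,55,0]])

```text
time_s: 18.05
tool_pos: [555.9, 252.4, 263.1]
tcp_rot: [3.142, 0.0, -3.109]
contact_force: [0.4, 0.5, 0.3]
grip_width: 66.2
grip_force: 0.0
```

Request:
send_rows(moves=[[0,0,0,0],[0,0,0,0],[0,0,0,0],[0,0,0,0],[0,0,0,0]], claw=20, force=25)

```text
time_s: 18.68
tool_pos: [555.7, 252.8, 262.9]
tcp_rot: [3.141, 0.0, -3.108]
contact_force: [-0.3, 0.6, 1.1]
grip_width: 30.1
grip_force: 25.1
```

Request:
send_rows(moves=[[0,0,-3,0],[25,0,-3,0],[60,0,-3,0],[105,0,-3,0],[145,0,-3,0]])

```text
time_s: 19.3
tool_pos: [409.4, 247.8, 266.0]
tcp_rot: [3.141, 0.0, -3.109]
contact_force: [-0.3, -0.1, -0.4]
grip_width: 30.3
grip_force: 25.1
```

Request:
send_rows(moves=[[3,0,-20,0],[3,0,-60,0],[-10,-50,-65,0.03],[-30,-105,-65,0.06],[-50,-160,-65,0.1]])

```text
time_s: 19.92
tool_pos: [466.6, 88.1, 331.2]
tcp_rot: [3.141, 0.001, 3.074]
contact_force: [0.4, 0.0, -1.3]
grip_width: 29.7
grip_force: 25.1
```

```bash
python3 - <<'E'
from h import *
st();mv(532,-114,188)
E
```

```text
19.93 [466.6  88.1 331.2] [3.141e+00 1.000e-03 3.074e+00] [ 0.4  0.  -1.3] 29.7 25.1
shift [ -78.8 -197.2   -3.8] tooly yaw 1.504
```

Request:
send_rows(moves=[[-20,-50,0,0.02],[-40,-100,0,0.035],[-62,-150,0,0.035],[-78,-196,0,0.035],[-78,-196,0,0.035]])

```text
time_s: 20.55
tool_pos: [530.9, -116.4, 330.4]
tcp_rot: [-3.139, 0.0, 3.031]
contact_force: [-0.6, 0.5, -1.0]
grip_width: 30.0
grip_force: 25.1
```

```bash
python3 - <<'E'
from h import *
st();mv(532,-114,188)
im=read_camera('wrist');cv2.imwrite('pics/w5.png',im[:,:,::-1])
E
```

```text
20.55 [ 530.9 -116.4  330.4] [-3.139  0.     3.031] [-0.6  0.5 -1. ] 30.0 25.1
shift [-0.8  2.5 -4.6] tooly yaw 1.46
```

View pics/w5.png

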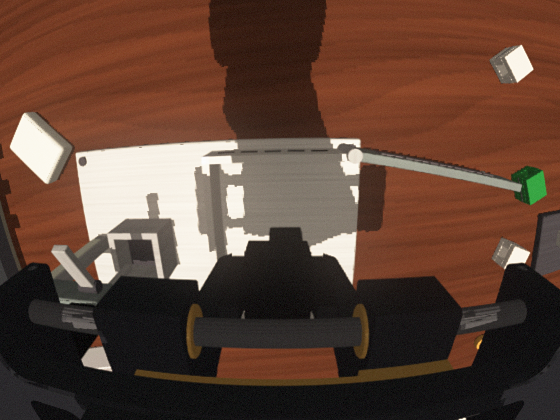

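Clear; lowering the third.

Request:
send_rows(moves=[[0,-2,30,0],[0,-2,75,0],[0,-2,115,0],[0,-2,135,0],[0,-2,140,0]])

```text
time_s: 21.22
tool_pos: [530.1, -111.2, 189.8]
tcp_rot: [3.14, -0.002, 3.043]
contact_force: [-0.3, -0.3, -0.3]
grip_width: 29.7
grip_force: 25.1
```

Request:
send_rows(moves=[[0,0,3,0],[0,0,5,0],[0,0,7,0],[0,0,8,0],[0,0,8,0]])

```text
time_s: 21.85
tool_pos: [530.7, -113.3, 182.9]
tcp_rot: [3.142, 0.001, 3.04]
contact_force: [-0.6, -0.3, -0.2]
grip_width: 29.8
grip_force: 25.1
```

Request:
send_rows(moves=[[0,0,0,0],[0,0,0,0],[0,0,0,0],[0,0,-10,0],[0,0,-40,0]], claw=55)

```text
time_s: 22.48
tool_pos: [530.1, -113.0, 222.6]
tcp_rot: [-3.142, -0.003, 3.04]
contact_force: [0.4, 0.3, -0.3]
grip_width: 48.4
grip_force: 0.0
```

Request:
send_rows(moves=[[0,0,-50,0],[20,20,-100,0],[70,40,-140,0],[120,60,-160,0],[120,60,-160,0]])

```text
time_s: 23.1
tool_pos: [413.8, -39.9, 384.6]
tcp_rot: [-3.14, -0.0, 3.044]
contact_force: [-0.4, -0.3, -0.3]
grip_width: 48.1
grip_force: 0.0
```

```bash
python3 - <<'E'
from h import *
st(); im=read_camera('top');p=camera_params('wrist');np.save('p6.npy',p,allow_pickle=True);w=read_camera('wrist')
A=cv2.resize(im[180:265,250:360],None,fx=3.6,fy=3.6,interpolation=cv2.INTER_CUBIC)
B=cv2.resize(w,None,fx=1.0,fy=1.0)
o=np.zeros((420,800,3),np.uint8);
cv2.imwrite('pics/t4.png',A[:,:,::-1]);cv2.imwrite('pics/w6.png',cv2.resize(w,(784,588),interpolation=cv2.INTER_CUBIC)[:,:,::-1])
E
```

```text
23.1 [413.8 -39.9 384.6] [-3.14  -0.     3.044] [-0.4 -0.3 -0.3] 48.1 0.0
```

View pics/w6.png

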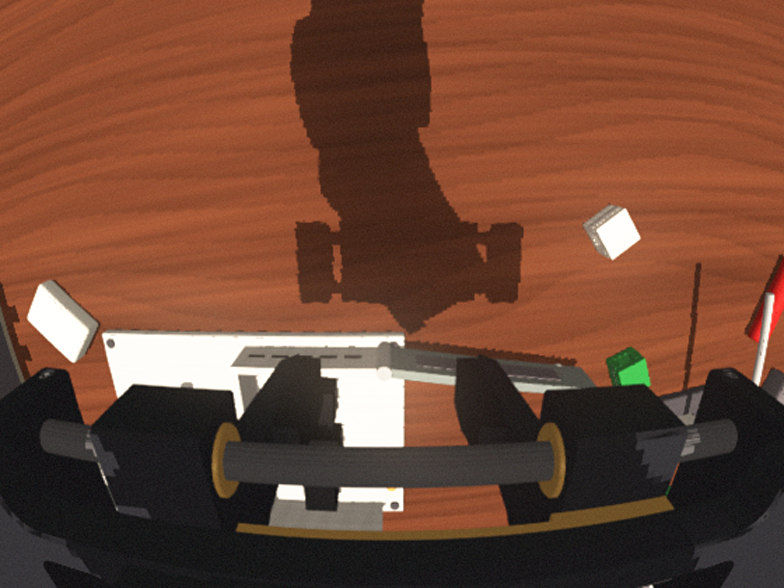

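```bash
python3 - <<'E'
from h import *
for c in('top','scene'):
    im=read_camera(c)
    for l in('ferrite0_mid','gauge_grip','lock_tip'):
        try: print(c,l,[(round(d['score'],2),[round(v) for v in d['centre']]) for d in look_for(c,l)])
        except Exception as e: print(e)
    m=(im.max(2)<70).astype(np.uint8)
    n,_,s,ce=cv2.connectedComponentsWithStats(m)
    for i in range(1,n):
        if 15<s[i][4]<600:
            q=at(c,*ce[i],42)
            if 470<q[0]<680 and -320<q[1]<-30: print(s[i],q)
E
```

```text
top ferrite0_mid [(0.71, [735, 253, 33]), (0.66, [542, 178, 28]), (0.63, [631, 156, 28]), (0.51, [533, -109, 39]), (0.25, [557, -259, 146])]
top gauge_grip [(0.73, [553, -262, 146])]
top lock_tip []
[323 198  10  11  84] [ 629.5 -124.9   42. ]
[366 217  22  14 182] [ 570.4 -272.7   42. ]
[319 219   9   7  19] [ 566.7 -107.8   42. ]
scene ferrite0_mid [(0.78, [743, 260, 28]), (0.71, [540, -111, 38]), (0.71, [416, 149, 26]), (0.56, [555, 176, 32])]
scene gauge_grip [(0.82, [570, -261, 154]), (0.41, [539, -109, 40])]
scene lock_tip []
[159 171  31  23 274] [ 474.3 -314.3   42. ]
[234 204  17  29 293] [ 566.6 -111.3   42. ]
[186 210   9   4  20] [ 566.8 -253.6   42. ]
[225 234  12  10  98] [ 637.3 -124.6   42. ]
```

```bash
python3 - <<'E'
from h import *
def tri(a,b):
    c1,d1=ray('top',*a);c2,d2=ray('scene',*b)
    A=np.stack([d1,-d2],1);t=np.linalg.lstsq(A,c2-c1,rcond=None)[0]
    print((c1+d1*t[0]).round(),(c2+d2*t[1]).round())
# dark blobs of the grip block in both cameras; enlarge for one look
t=read_camera('top');s=read_camera('scene')
A=cv2.resize(t[205:245,355:415],None,fx=6.5,fy=6.5,interpolation=cv2.INTER_CUBIC)
B=cv2.resize(s[155:225,145:210],None,fx=6.,fy=6.,interpolation=cv2.INTER_CUBIC)
o=np.zeros((420,800,3),np.uint8);o[:A.shape[0],:A.shape[1]]=A;o[:B.shape[0],400:400+B.shape[1]]=B
cv2.imwrite('pics/g.png',o[:,:,::-1])
tri((697/4.9+240,197/4.9+180),(256/1.4,246/1.4))
E
```

```text
[ 564. -252.  181.] [ 564. -251.  180.]
```

View pics/g.png

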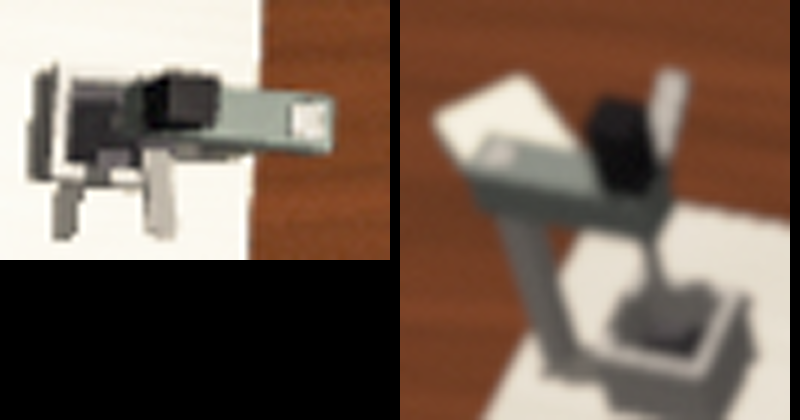

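The crop shows the grip block's top at (190,100) in the top view and (622,108) in the scene view, about (564,-252) at z 181–185. The lever is raised on its -x side. I'll push the slide down with closed fingertips and watch the force.

Request:
send_rows(moves=[[-38,-45,0,0],[-78,-90,0,0],[-120,-135,0,0],[-155,-180,0,0],[-170,-197,0,0]], claw=0, force=20)

```text
time_s: 24.32
tool_pos: [567.0, -258.6, 381.9]
tcp_rot: [-3.14, 0.0, 3.035]
contact_force: [-0.1, 0.2, -0.5]
grip_width: 1.4
grip_force: 0.0
```

```bash
python3 - <<'E'
from h import *
st();mv(564,-253,0); 
def tri(a,b):
    c1,d1=ray('top',*a);c2,d2=ray('scene',*b)
    A=np.stack([d1,-d2],1);t=np.linalg.lstsq(A,c2-c1,rcond=None)[0]
    print((c1+d1*t[0]).round(),(c2+d2*t[1]).round())
tri((384.2,220.4),(182,173))
E
```

```text
24.32 [ 567.  -258.6  381.9] [-3.14   0.     3.035] [-0.1  0.2 -0.5] 1.4 0.0
shift [  3.6   5.6 234.9] tooly yaw 1.464
[ 563. -255.  189.] [ 563. -252.  188.]
```

Request:
send_rows(moves=[[4,4,5,0],[4,4,10,0],[4,4,15,0],[4,4,20,0],[4,4,20,0]])

```text
time_s: 24.95
tool_pos: [562.6, -249.8, 362.3]
tcp_rot: [3.141, -0.001, 3.04]
contact_force: [-0.2, 0.3, -0.1]
grip_width: 0.2
grip_force: 0.0
```

Request:
send_rows(moves=[[0,0,2,0],[0,0,4,0],[0,0,6,0],[0,0,8,0],[0,0,10,0]])

```text
time_s: 25.58
tool_pos: [562.8, -250.2, 352.8]
tcp_rot: [-3.141, 0.0, 3.04]
contact_force: [0.0, 0.2, 2.4]
grip_width: 0.1
grip_force: 1.2
```

Request:
send_rows(moves=[[0,0,2,0],[0,0,4,0],[0,0,6,0],[0,0,8,0],[0,0,10,0]])

```text
time_s: 26.2
tool_pos: [562.8, -250.2, 342.6]
tcp_rot: [3.142, 0.0, 3.04]
contact_force: [-0.8, -0.0, 2.7]
grip_width: 0.3
grip_force: 1.2
```

Request:
send_rows(moves=[[0,0,1,0],[0,0,3,0],[0,0,5,0],[0,0,7,0],[0,0,8,0]])

```text
time_s: 26.82
tool_pos: [562.8, -250.2, 334.6]
tcp_rot: [3.142, 0.0, 3.04]
contact_force: [-0.6, -0.6, 2.7]
grip_width: 0.3
grip_force: 1.2
```

Contact; the slide is moving at about 2.7 N. Next, small steps until the force rises.

Request:
send_rows(moves=[[0,0,2,0],[0,0,3,0],[0,0,4,0],[0,0,5,0],[0,0,6,0]])

```text
time_s: 27.45
tool_pos: [562.8, -250.2, 328.6]
tcp_rot: [3.142, 0.0, 3.04]
contact_force: [1.1, -0.2, 2.4]
grip_width: 0.1
grip_force: 1.2
```

Request:
send_rows(moves=[[0,0,1,0],[0,0,2,0],[0,0,3,0],[0,0,3,0],[0,0,3,0]])

```text
time_s: 28.08
tool_pos: [562.8, -250.1, 325.5]
tcp_rot: [3.141, -0.0, 3.04]
contact_force: [0.6, -0.8, 0.2]
grip_width: 0.9
grip_force: 0.3
```

Request:
send_rows(moves=[[0,0,1,0],[0,0,2,0],[0,0,3,0],[0,0,3,0],[0,0,3,0]])

```text
time_s: 28.7
tool_pos: [562.8, -250.1, 322.6]
tcp_rot: [3.141, -0.0, 3.04]
contact_force: [1.4, 0.2, 1.9]
grip_width: 0.2
grip_force: 0.4
```

Request:
send_rows(moves=[[0,0,1,0],[0,0,2,0],[0,0,3,0],[0,0,4,0],[0,0,4,0]])

```text
time_s: 29.32
tool_pos: [562.8, -250.2, 318.5]
tcp_rot: [3.141, -0.0, 3.04]
contact_force: [-0.1, -1.2, 0.9]
grip_width: 0.2
grip_force: 0.5
```

```bash
python3 - <<'E'
from h import *
st()
for c in('top','scene'):
    read_camera(c);print([(round(d['score'],2),[round(v) for v in d['centre']]) for l in ('gauge_grip','lock') for d in look_for(c,l)])
E
```

```text
29.32 [ 562.8 -250.2  318.5] [ 3.141 -0.     3.04 ] [-0.1 -1.2  0.9] 0.2 0.5
[(0.65, [529, -253, 110]), (0.19, [650, 450, 36])]
[(0.82, [570, -263, 118]), (0.63, [765, -15, 37]), (0.39, [652, 433, 32]), (0.46, [527, -246, 115])]
```

Request:
send_rows(moves=[[0,0,0.5,0],[0,0,1,0],[0,0,1.5,0],[0,0,2,0],[0,0,2,0]])

```text
time_s: 30.25
tool_pos: [562.8, -250.1, 316.6]
tcp_rot: [3.141, -0.0, 3.04]
contact_force: [-0.1, 0.1, 2.6]
grip_width: 0.5
grip_force: 1.0
```

Request:
send_rows(moves=[[0,0,0.5,0],[0,0,1,0],[0,0,1.5,0],[0,0,2,0],[0,0,2,0]])

```text
time_s: 30.88
tool_pos: [562.8, -250.1, 314.6]
tcp_rot: [3.141, -0.0, 3.04]
contact_force: [-0.4, -0.3, 2.1]
grip_width: 0.5
grip_force: 0.8
```

Request:
send_rows(moves=[[0,0,0.5,0],[0,0,1,0],[0,0,1.5,0],[0,0,2,0],[0,0,2,0]])

```text
time_s: 31.5
tool_pos: [562.8, -250.0, 313.7]
tcp_rot: [-3.141, 0.0, 3.04]
contact_force: [-3.4, 2.6, 9.3]
grip_width: 0.5
grip_force: 4.8
```

Request:
send_rows(moves=[[0,0,0.5,0],[0,0,1,0],[0,0,1.5,0],[0,0,2,0],[0,0,2,0]])

```text
time_s: 32.12
tool_pos: [562.8, -249.9, 313.3]
tcp_rot: [-3.14, 0.001, 3.04]
contact_force: [-6.0, 2.6, 20.2]
grip_width: 0.4
grip_force: 10.1
```

The probe hit bottom: force rose from 2 N to 20 N with the tool stalled at TCP z 313.3. Backing off straight up, then over the lever end.

Request:
send_rows(moves=[[0,0,-3,0],[0,0,-6,0],[0,0,-15,0],[0,0,-35,0],[0,0,-50,0]])

```text
time_s: 32.75
tool_pos: [563.0, -250.2, 361.6]
tcp_rot: [3.142, 0.001, 3.04]
contact_force: [-0.8, -1.2, 0.6]
grip_width: 0.4
grip_force: 0.0
```

Request:
send_rows(moves=[[15,-1,0,0],[35,-3,0,0],[50,-3,0,0],[50,-3,0,0],[50,-3,0,0]])

```text
time_s: 33.38
tool_pos: [513.5, -248.1, 361.0]
tcp_rot: [3.141, 0.001, 3.04]
contact_force: [0.4, 0.6, 0.1]
grip_width: 0.1
grip_force: 0.0
```

```bash
python3 - <<'E'
from h import *
st();read_camera('scene');read_camera('top');read_camera('wrist')
for c in('scene','top','wrist'):print(c,[(l,round(d['score'],2),[round(v) for v in d['centre']]) for l in ('gauge_grip','lock') for d in look_for(c,l)])
E
```

```text
33.38 [ 513.5 -248.1  361. ] [3.141e+00 1.000e-03 3.040e+00] [0.4 0.6 0.1] 0.1 0.0
scene [('gauge_grip', 0.84, [570, -261, 112]), ('lock', 0.75, [569, -260, 112]), ('lock', 0.46, [526, -245, 114])]
top [('gauge_grip', 0.51, [562, -251, 109])]
wrist [('gauge_grip', 0.77, [552, -284, 103]), ('lock', 0.55, [530, -255, 112])]
```

Request:
send_rows(moves=[[0,0,20,0],[0,0,45,0],[0,0,60,0],[0,0,65,0],[0,0,65,0]])

```text
time_s: 34.45
tool_pos: [512.9, -248.0, 295.8]
tcp_rot: [3.142, 0.0, 3.04]
contact_force: [0.7, 0.0, 0.5]
grip_width: 0.4
grip_force: 0.0
```

Request:
send_rows(moves=[[0,0,3,0],[0,0,6,0],[0,0,9,0],[0,0,12,0],[0,0,15,0]])

```text
time_s: 35.08
tool_pos: [512.3, -248.1, 280.5]
tcp_rot: [-3.141, -0.001, 3.04]
contact_force: [-1.7, 0.4, 2.2]
grip_width: 1.0
grip_force: 0.9
```

Request:
send_rows(moves=[[0,0,2,0],[0,0,5,0],[0,0,8,0],[0,0,10,0],[0,0,12,0]])

```text
time_s: 35.7
tool_pos: [512.9, -248.0, 268.5]
tcp_rot: [3.141, 0.0, 3.04]
contact_force: [-0.8, 0.7, 1.1]
grip_width: 0.4
grip_force: 0.5
```

Request:
send_rows(moves=[[0,0,1,0],[0,0,2,0],[0,0,3,0],[0,0,4,0],[0,0,4,0]])

```text
time_s: 36.33
tool_pos: [512.9, -248.1, 264.6]
tcp_rot: [3.141, 0.0, 3.04]
contact_force: [-0.2, -0.4, -0.8]
grip_width: 0.4
grip_force: 0.0
```

Request:
send_rows(moves=[[0,0,0.5,0],[0,0,1,0],[0,0,1.5,0],[0,0,2,0],[0,0,2,0]])

```text
time_s: 36.95
tool_pos: [512.8, -248.0, 262.8]
tcp_rot: [3.142, 0.0, 3.04]
contact_force: [0.2, -0.5, 2.3]
grip_width: 0.3
grip_force: 0.9
```

Request:
send_rows(moves=[[0,0,0.5,0],[0,0,1,0],[0,0,1.5,0],[0,0,2,0],[0,0,2,0]])

```text
time_s: 37.58
tool_pos: [512.8, -247.9, 262.1]
tcp_rot: [-3.141, 0.001, 3.04]
contact_force: [-2.6, 1.3, 13.3]
grip_width: -0.1
grip_force: 6.7
```

Request:
send_rows(moves=[[0,0,0.5,0],[0,0,1,0],[0,0,1,0],[0,0,1,0],[0,0,1,0]])

```text
time_s: 38.2
tool_pos: [512.8, -247.9, 261.7]
tcp_rot: [-3.14, 0.001, 3.04]
contact_force: [-3.4, 1.3, 18.7]
grip_width: 0.7
grip_force: 9.4
```

Request:
send_rows(moves=[[0,0,-3,0],[0,0,-8,0],[0,0,-25,0],[0,0,-60,0],[0,0,-100,0]])

```text
time_s: 38.83
tool_pos: [512.6, -248.0, 361.0]
tcp_rot: [3.141, -0.001, 3.04]
contact_force: [0.5, -0.1, -0.3]
grip_width: 0.2
grip_force: 0.0
```

```bash
python3 - <<'E'
from h import *
st();mv(496,101,200)
for c in('scene','top','wrist'):read_camera(c);print(c,[(l,round(d['score'],2),[round(v) for v in d['centre']]) for l in ('gauge_grip','lock','door','ferrite0_mid') for d in look_for(c,l)])
H=np.array([492.5,-51.7]);yw=3.04;X=np.array([np.cos(yw),np.sin(yw)]);Y=np.array([np.sin(yw),-np.cos(yw)])
p0=np.array([496.,101]);r=150
for ph in np.linspace(1.337,-.1,17):
    n=np.array([-np.sin(ph),np.cos(ph)]);d=4+17.5*abs(n@Y)+9*abs(n@X)
    q=H+r*np.array([np.cos(ph),np.sin(ph)])+d*n
    print(round(ph,2),q.round(),(X@(q-p0)).round(),(Y@(q-p0)).round())
E
```

```text
38.83 [ 512.6 -248.   361. ] [ 3.141e+00 -1.000e-03  3.040e+00] [ 0.5 -0.1 -0.3] 0.2 0.0
shift [ 51.9 345.5  14.3] tooly yaw 1.469
scene [('gauge_grip', 0.83, [571, -260, 109]), ('door', 0.6, [518, 39, 43]), ('door', 0.29, [498, 370, 24]), ('ferrite0_mid', 0.77, [638, 162, 31]), ('ferrite0_mid', 0.72, [538, -111, 43]), ('ferrite0_mid', 0.68, [418, 149, 28]), ('ferrite0_mid', 0.59, [744, 259, 27]), ('ferrite0_mid', 0.58, [555, 178, 31]), ('ferrite0_mid', 0.18, [571, -178, 10])]
top [('gauge_grip', 0.43, [563, -252, 104]), ('gauge_grip', 0.18, [515, 37, 59]), ('lock', 0.54, [526, -254, 98]), ('door', 0.71, [513, 38, 60]), ('ferrite0_mid', 0.68, [532, -109, 39]), ('ferrite0_mid', 0.56, [739, 256, 32]), ('ferrite0_mid', 0.51, [631, 154, 24]), ('ferrite0_mid', 0.4, [542, 179, 31])]
wrist [('gauge_grip', 0.75, [553, -284, 93]), ('gauge_grip', 0.66, [533, -192, 12]), ('gauge_grip', 0.44, [755, -17, 32]), ('lock', 0.66, [526, -253, 98]), ('door', 0.28, [530, -255, 96]), ('ferrite0_mid', 0.73, [526, -121, 42]), ('ferrite0_mid', 0.69, [412, 132, 8]), ('ferrite0_mid', 0.64, [634, 145, 14]), ('ferrite0_mid', 0.56, [438, -372, 21])]
1.34 [512.  98.] -17.0 -2.0
1.25 [524.  96.] -29.0 -2.0
1.16 [536.  93.] -41.0 -4.0
1.07 [548.  89.] -53.0 -7.0
0.98 [560.  84.] -65.0 -10.0
0.89 [571.  78.] -77.0 -15.0
0.8 [582.  71.] -88.0 -21.0
0.71 [592.  63.] -99.0 -28.0
0.62 [601.  54.] -110.0 -36.0
0.53 [610.  44.] -119.0 -45.0
0.44 [618.  33.] -128.0 -55.0
0.35 [625.  22.] -137.0 -66.0
0.26 [631.  10.] -144.0 -77.0
0.17 [636.  -3.] -150.0 -90.0
0.08 [640. -17.] -155.0 -103.0
-0.01 [643. -31.] -159.0 -116.0
-0.1 [644. -45.] -162.0 -131.0
```

The lever now reads flat at z≈98 (stalled at 19 N). Next the door: go to its outer side near the free end, lower, and sweep it along its arc.

Request:
send_rows(moves=[[10,60,0,0],[20,120,0,0],[30,180,0,0],[40,240,0,0],[52,300,0,0]])

```text
time_s: 40.2
tool_pos: [491.4, 57.6, 359.8]
tcp_rot: [3.141, 0.001, 3.04]
contact_force: [0.7, 0.6, 0.2]
grip_width: 0.6
grip_force: 0.0
```

Request:
send_rows(moves=[[0,30,0,0],[0,45,0,0],[0,45,40,0],[0,45,80,0],[0,45,110,0]])

```text
time_s: 40.83
tool_pos: [496.2, 98.9, 248.2]
tcp_rot: [-3.14, -0.001, 3.038]
contact_force: [0.2, 0.1, -0.5]
grip_width: 0.1
grip_force: 0.0
```

```bash
python3 - <<'E'
from h import *
st();mv(496,101,49)
E
```

```text
40.83 [496.2  98.9 248.2] [-3.140e+00 -1.000e-03  3.038e+00] [ 0.2  0.1 -0.5] 0.1 0.0
shift [ 0.4  2.1 52.2] tooly yaw 1.467
```

Request:
send_rows(moves=[[0,2,15,0],[0,2,30,0],[0,2,45,0],[0,2,50,0],[0,2,50,0]])

```text
time_s: 41.45
tool_pos: [496.3, 102.4, 199.7]
tcp_rot: [-3.141, -0.0, 3.04]
contact_force: [0.1, -0.8, 0.3]
grip_width: 0.7
grip_force: 0.0
```

Request:
send_rows(moves=[[-10,0,0,0],[-20,-2,0,0],[-30,-2,0,0],[-41,-4,0,0],[-53,-7,0,0]])

```text
time_s: 42.08
tool_pos: [549.0, 89.7, 199.7]
tcp_rot: [-3.142, -0.0, 3.04]
contact_force: [-0.9, 0.3, -0.4]
grip_width: 0.8
grip_force: 0.3
```

Request:
send_rows(moves=[[-12,-3,0,0],[-24,-8,0,0],[-35,-14,0,0],[-46,-21,0,0],[-57,-29,0,0]])

```text
time_s: 42.7
tool_pos: [602.6, 54.9, 199.6]
tcp_rot: [3.142, -0.0, 3.04]
contact_force: [-1.6, -0.4, -0.3]
grip_width: 0.4
grip_force: 0.5
```

Request:
send_rows(moves=[[-9,-9,0,0],[-18,-19,0,0],[-27,-30,0,0],[-34,-41,0,0],[-40,-54,0,0]])

```text
time_s: 43.32
tool_pos: [636.6, -2.9, 199.7]
tcp_rot: [3.141, -0.0, 3.04]
contact_force: [-0.7, 0.4, 1.2]
grip_width: 0.7
grip_force: 0.7
```

```bash
python3 - <<'E'
from h import *
st()
for c in('scene','top'):read_camera(c);print(c,[(l,round(d['score'],2),[round(v) for v in d['centre']]) for l in ('door','ferrite0_mid') for d in look_for(c,l)])
E
```

```text
43.33 [636.6  -2.9 199.7] [ 3.141 -0.     3.04 ] [-0.7  0.4  1.2] 0.7 0.7
scene [('door', 0.59, [662, -24, 51]), ('ferrite0_mid', 0.56, [634, 158, 35]), ('ferrite0_mid', 0.55, [554, 174, 32]), ('ferrite0_mid', 0.48, [745, 258, 28]), ('ferrite0_mid', 0.45, [418, 149, 28])]
top [('door', 0.53, [774, -3, 39]), ('ferrite0_mid', 0.38, [544, -41, 60]), ('ferrite0_mid', 0.31, [438, -375, 25])]
```

Request:
send_rows(moves=[[-4,-10,0,0],[-7,-19,0,0],[-9,-26,0,0],[-10,-30,0,0],[-10,-33,0,0]])

```text
time_s: 44.25
tool_pos: [643.1, -35.5, 199.7]
tcp_rot: [3.14, 0.0, 3.04]
contact_force: [-0.2, 3.6, 0.2]
grip_width: 0.2
grip_force: 2.0
```

Request:
send_rows(moves=[[0,-2,0,0],[0,-4,0,0],[0,-6,0,0],[0,-6,0,0],[0,-6,0,0]])

```text
time_s: 44.88
tool_pos: [642.8, -40.0, 199.9]
tcp_rot: [3.138, 0.001, 3.042]
contact_force: [0.5, 5.1, -1.4]
grip_width: 0.6
grip_force: 2.6
```

Request:
send_rows(moves=[[0,-1,0,0],[0,-2,0,0],[0,-3,0,0],[0,-3,0,0],[0,-3,0,0]])

```text
time_s: 45.5
tool_pos: [642.4, -45.3, 199.9]
tcp_rot: [-3.141, 0.001, 3.04]
contact_force: [1.3, 0.9, -0.0]
grip_width: 0.5
grip_force: 1.0
```

Request:
send_rows(moves=[[0,-1,0,0],[0,-2,0,0],[0,-2,0,0],[0,-2,0,0],[0,-2,0,0]])

```text
time_s: 46.12
tool_pos: [642.2, -46.3, 199.9]
tcp_rot: [3.14, 0.001, 3.04]
contact_force: [1.8, 4.5, -0.6]
grip_width: 0.6
grip_force: 2.3
```

Request:
send_rows(moves=[[0,-1,0,0],[0,-2,0,0],[0,-2,0,0],[0,-2,0,0],[0,-2,0,0]])

```text
time_s: 46.75
tool_pos: [642.2, -46.8, 200.0]
tcp_rot: [3.137, 0.002, 3.042]
contact_force: [1.9, 6.0, -1.6]
grip_width: 0.8
grip_force: 3.6
```

Request:
send_rows(moves=[[0,-2,0,0],[0,-3,0,0],[0,-3,0,0],[0,-3,0,0],[0,-3,0,0]])

```text
time_s: 47.38
tool_pos: [642.0, -47.5, 200.0]
tcp_rot: [3.133, 0.002, 3.043]
contact_force: [2.5, 11.5, -2.6]
grip_width: 0.4
grip_force: 5.6
```

Request:
send_rows(moves=[[0,5,0,0],[0,15,0,0],[0,30,-20,0],[0,45,-60,0],[0,60,-110,0]])

```text
time_s: 48.0
tool_pos: [647.0, 8.3, 311.4]
tcp_rot: [-3.141, -0.002, 3.04]
contact_force: [-0.2, 0.8, 1.2]
grip_width: 0.2
grip_force: 0.0
```

Request:
send_rows(moves=[[50,30,-20,0],[100,60,-30,0],[150,100,-30,0],[190,150,-30,0],[210,190,-30,0]])

```text
time_s: 48.62
tool_pos: [455.6, 219.9, 341.3]
tcp_rot: [-3.142, 0.001, 3.042]
contact_force: [1.4, 0.3, -0.6]
grip_width: 0.4
grip_force: 0.0
```

```bash
python3 - <<'E'
from h import *
st();t=read_camera('top');s=read_camera('scene')
for c in('scene','top'):print(c,[(l,round(d['score'],2),[round(v) for v in d['centre']]) for l in ('door','ferrite0_mid','lock','gauge_grip') for d in look_for(c,l)])
A=cv2.resize(t[180:270,280:415],None,fx=5.8,fy=5.8,interpolation=cv2.INTER_CUBIC)[:,:395*2]
A=cv2.resize(t[180:270,290:410],None,fx=3.3,fy=3.3,interpolation=cv2.INTER_CUBIC)
B=cv2.resize(s[155:270,145:290],None,fx=2.75,fy=2.75,interpolation=cv2.INTER_CUBIC)
o=np.zeros((320,800,3),np.uint8);o[:A.shape[0],:A.shape[1]]=A;o[:B.shape[0],400:400+B.shape[1]]=B[:, :400]
cv2.imwrite('pics/fin.png',o[:,:,::-1])
E
```

```text
48.62 [455.6 219.9 341.3] [-3.142e+00  1.000e-03  3.042e+00] [ 1.4  0.3 -0.6] 0.4 0.0
scene [('door', 0.78, [595, -57, 52]), ('door', 0.74, [538, -110, 43]), ('ferrite0_mid', 0.77, [743, 256, 28]), ('ferrite0_mid', 0.72, [638, 164, 35]), ('ferrite0_mid', 0.68, [554, 173, 34]), ('ferrite0_mid', 0.53, [418, 146, 28]), ('ferrite0_mid', 0.45, [538, -112, 38]), ('lock', 0.5, [521, -248, 98]), ('lock', 0.16, [539, -110, 38]), ('gauge_grip', 0.56, [568, -262, 114]), ('gauge_grip', 0.27, [580, -187, 11])]
top [('door', 0.74, [583, -58, 58]), ('ferrite0_mid', 0.67, [544, 177, 29]), ('ferrite0_mid', 0.63, [409, 145, 31]), ('ferrite0_mid', 0.62, [533, -111, 38]), ('ferrite0_mid', 0.48, [632, 152, 28]), ('ferrite0_mid', 0.32, [758, -11, 36]), ('lock', 0.51, [529, -252, 97]), ('gauge_grip', 0.84, [552, -256, 107])]
```

View pics/fin.png

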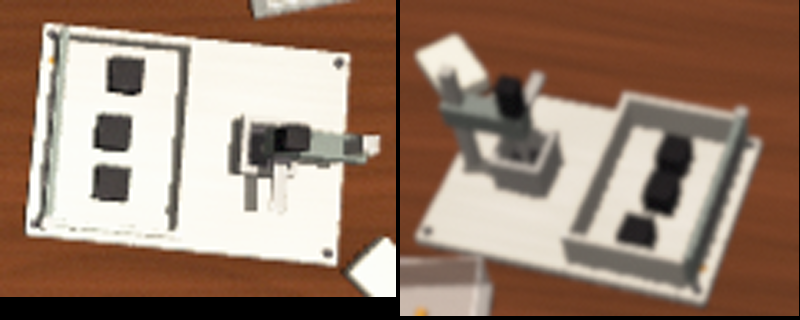

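The final picture shows the door shut along its line (left crop at x≈58), three blocks lying flat inside at (127,75), (113,132) and (112,183), and the slide lowered. I'm checking that the lever's tip pixel matches a flat lever.

```bash
python3 - <<'E'
from h import *
read_camera('top')
for n,X in(('flat',(503,-247,93)),('raised',(510.4,-248,118.7)),('pivot',(547.6,-251.4,93))):
    a=np.array(px('top',X));b=np.array(px('scene',X));print(n,((a-[290,180])*3.3).round(),((b-[145,155])*2.75+[400,0]).round())
a=np.array([px('top',X) for X in [(492.5,-51.7,60),(661,-68.7,60)]]);print(((a-[290,180])*3.3).round())
E
```

```text
flat [273. 212.] [542.  73.]
raised [281. 202.] [535.  61.]
pivot [276. 161.] [524. 107.]
[[ 45. 223.]
 [ 64.  37.]]
```

```bash
python3 -c "
from plant import *
print(hand_in())"
```

```text
the job is handed in; nothing more can be done
None
```

I handed the job in at about 49 s of the 210 s allowed; the result wasn't reported back. The three black blocks present lie flat in the bay, the probe is on the bottom of the well with the slide locked, and the door is shut on its catch. I didn't touch any of the other things on the bench.

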